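# Mount a choke on its stud, spacer first

### The job

Mount the copper-wound ring choke on the dark steel plate: first put the red spacer ring over the brass stud, flat on the plate, then the choke over the stud so that it lies flat on the spacer. Lower each part down the stud rather than dropping it, and let go.

Things in the scene. Friction and masses are not known exactly. Their poses are not given: they have to be found in the camera images.
- plate: Square dark steel plate, 100 x 100 x 8 mm, fixed to the bench, with an upright brass stud at its centre. Origin: centre of the plate's underside, 2 mm above the bench top (it rests on the edge of a thin grey mat); z up along the stud; x, y along the plate's edges. The stud is 12 mm in diameter; its top, tapered over the last 8 mm, stands 50 mm above the plate. Place and yaw vary.
- stud_foot (a point): The point on the stud's axis at the plate's upper face, 10 mm above the bench top; axes as the plate's.
- spacer: Loose plain red plastic spacer ring lying flat on the bench or on the 2 mm thick grey mat: outer diameter 42 mm, hole 24 mm, 14 mm high, 40 g nominal. Origin: on the ring's axis, at its underside; z up along the axis. It is round, so its yaw does not matter. Grip it across the outside. It goes on the stud first, flat on the plate.
- choke: Loose ring choke lying flat on bench or mat: green ring core wound all round with copper wire (not the amber or blue roll of tape). Outer diameter 58 mm, hole 26 mm (24 mm between the wires), 26 mm high, about 150 g; round, so yaw does not matter. Origin: on its axis, at its underside; z up the axis. Grip it across the outside. Seated on the spacer, its underside is 14 mm above the plate's upper face.
Things that resemble listed ones, but are neither listed nor needed, are in the scene too. There is more than one size of the spacer; the job needs the middle-sized.

How it is judged:
On the way, in this order (a step that is already met when the one before it is completed fails the run):
1. the spacer ring lies flat on the plate, round the stud (((horizontal distance between spacer and stud_foot below 0.012 m and z of spacer in the frame of stud_foot between -0.004 and 0.004 m and angle between spacer's own z axis and vertical below 0.17 rad) or (horizontal distance between spacer and stud_foot below 0.012 m and z of spacer in the frame of stud_foot between 0.01 and 0.018 m and angle between spacer's own z axis and vertical above 2.97 rad))), for 0.2 s.
2. the choke lies flat on the spacer, round the stud (((horizontal distance between spacer and stud_foot below 0.012 m and z of spacer in the frame of stud_foot between -0.004 and 0.004 m and angle between spacer's own z axis and vertical below 0.17 rad) or (horizontal distance between spacer and stud_foot below 0.012 m and z of spacer in the frame of stud_foot between 0.01 and 0.018 m and angle between spacer's own z axis and vertical above 2.97 rad)) and ((horizontal distance between choke and stud_foot below 0.012 m and z of choke in the frame of stud_foot between 0.01 and 0.018 m and angle between choke's own z axis and vertical below 0.17 rad) or (horizontal distance between choke and stud_foot below 0.012 m and z of choke in the frame of stud_foot between 0.036 and 0.044 m and angle between choke's own z axis and vertical above 2.97 rad))), for 0.2 s.
At the end, for the whole second after the job is handed in: The spacer lies on the plate round the stud (its axis within 12 mm of the stud's, height within 4 mm of seated, tilt under 10 degrees), the choke lies on the spacer round the stud (the same tolerances), either face up, and both are at rest (all of step 2 and linear speed of each of spacer, choke below 0.02 m/s); the robot touches nothing.
It fails at once if the spacer is let fall down the stud from more than about 15 mm above its seat (horizontal distance between spacer and stud_foot below 0.012 m and z of spacer in the frame of stud_foot above 0.015 m and angle between spacer's own z axis and vertical below 0.5 rad and contact force between the fingers and spacer below 0.3 N and linear speed of spacer above 0.25 m/s).
It fails at once if the choke is let fall down the stud from more than about 15 mm above its seat (horizontal distance between choke and stud_foot below 0.012 m and z of choke in the frame of stud_foot above 0.029 m and angle between choke's own z axis and vertical below 0.5 rad and contact force between the fingers and choke below 0.3 N and linear speed of choke above 0.25 m/s).
It also fails if it takes over 51 s, if anything falls off the work surface, if the arm or the gripper's body presses on something with over 40 N, if the wrist force passes 120 N, or if a joint passes its speed limit or range.

### The arm

A 7-joint arm with a two-finger parallel gripper is mounted at the origin on a cart in front of the work surface, level with it; the furniture and walls round the work are solid. World frame = base frame: x ahead of the robot, y to its left, z up, the work surface at z = 0. Lengths are in m, angles in rad, forces in N, time in s.
With the tool pointing down it reaches from about 0.425 to 0.875 m from the base axis. Payload 4.7 kg.
Tool frame: the origin (TCP) lies between the finger pads; the fingertips stand 14 mm ahead of it and the grasp point (between the pads) lies 5 mm behind it; z points along the fingers, y is the line along which they close (so a half turn about z gives the same grasp; the last joint's range is limited). The gripper opens to 87 mm and grips with 3 to 60 N. Pads are 19 mm wide; open, the fingers measure 117 mm over their backs; the gripper's body (75 mm by 190 mm) begins 51 mm behind the grasp point.
Start: joints at [1.155, 0.321, -0.07, 1.45, 0.023, 1.371, -0.057], TCP at [0.271, -0.591, 0.237] pointing down, gripper open.
Joint ranges: [-2.86, 2.86], [-0.3, 2.09], [-1.38, 1.24], [0.06, 2.45], [-1.56, 4.7], [0.09, 2.05], [-2.69, 2.69]. Speed limits (rad/s): [2.57, 2.57, 3.14, 3.14, 3.14, 3.14, 3.14].

### API

Orientations are given as a rotation vector (axis times angle).
In Python, from bench import ctrl gives the robot as it stands.
- The arm moves only by the tool step_arm, never from a script. Its argument "commands" is a list of rows, each an object with "travel": the shift along the tool's x, y, z in m, a list of three; "turn": the turn, a rotation vector about the tool's x, y, z in degrees, a list of three. A call has 1 to 5 rows; each row is the pose to reach, as a shift and turn from the pose commanded when the call began, along the tool's axes at that moment; what a row does not reach only later rows make up. A row lasts 1/10 s, in which the tool goes at most 50 mm and 8.59 degrees, less where a joint would pass 70% of its speed; a pose out of reach is approached as far as the arm can. A call with a gripper value outside its range is refused whole. "gripper" is the opening, from 0 (shut) to 1 (fully open), set as the call begins (left out, the last holds). The fingers move at their own pace and stop on an object; "force" is the grip in N (left out, the last holds). Time passes only in rows, so rows that repeat a pose let the fingers close. It gives the time, the measured TCP pose, the force, the opening and the grip force at its end, in the units of the state.
- ctrl.get_state(): the state, without advancing time (a new reading comes with each control period).
- ctrl.get_image(name): name is "scene" or "top"; returns the picture (480x640x3 uint8, red, green, blue); there is no depth.
- ctrl.camera_model(name): a dict with "fx", "fy", "cx", "cy" (pixels), "R" (3x3) and "t" (3): a world point X has camera coordinates R X + t. Camera axes: x right, y down, z forward; pixel columns grow to the right and rows downward; lengths in m; the calibration is good to about 2 mm. A picture is of the moment at which its call begins. camera_model takes no time and is no camera call.
- ctrl.close_job(): hands the job in; it is judged then, once.
The state is a dict: "time": time; "joint_positions": joint angles; "qd": joint speeds; "joint_torque": joint torques, N m; "position": TCP position; "tool_rot": TCP orientation; "ft_force": force on the tool from outside, world axes, zero at the start; "torque": the same for the moment, N m; "grip_width": opening from 0.0 (shut) to 1.0 (fully open); "grip_force": force on a finger pad.
Only numpy, scipy, OpenCV 4.12 (cv2) and the standard library are available. Lean on these libraries where they do the work, as an engineer would, in place of code of your own. Each camera call takes 0.05 s, during which the arm holds its last target. There are 200 camera calls.

## Working session

There is one attempt and no reset: what is moved stays moved. The work goes in short steps, Python scripts to look and compute and a tool call to move; the robot and the scene stay as the last step left them, time stands still between calls to the robot, and variables do not carry over. Pictures are saved under pics/ and viewed, at most 10 in all, crops included, and the job is handed in when it is done.

Besides the shell and the picture viewer there is one more tool, called after ">>>" as a command line: name --argument value ..., lists and objects as JSON in quotes. step_arm: Moves the arm, as the interface text tells. Its arguments: {"type":"object","properties":{"commands":{"type":"array"},"gripper":{"type":"number"},"force":{"type":"number"}},"required":["commands"]}

```bash
mkdir -p pics; python3 - <<'E'
from bench import ctrl
import cv2,numpy as np
for n in("scene","top"):
    im=ctrl.get_image(n); cv2.imwrite(f"pics/{n}0.png",im[...,::-1]); m=ctrl.camera_model(n)
    R=np.array(m["R"]);t=np.array(m["t"]);print(n,m["fx"],m["cx"],m["cy"],(-R.T@t).round(3),R.round(3).tolist())
s=ctrl.get_state();print(s)
E
```

```text
scene 449.97942107536136 322.19369448693965 242.15212312449015 [0.115 0.54  0.701] [[-0.74, -0.673, 0.013], [-0.487, 0.521, -0.701], [0.465, -0.525, -0.713]]
top 577.4773772353907 321.10346094372426 236.14322591991777 [0.424 0.047 1.229] [[0.021, -0.999, -0.025], [-0.996, -0.019, -0.089], [0.088, 0.027, -0.996]]
{'time': 0.1, 'joint_positions': array([ 1.15509144,  0.32174976, -0.07009815,  1.45158212,  0.02259962,
        1.37080653, -0.05691449]), 'qd': array([ 0.00147871, -0.00018251,  0.00013761, -0.0033099 , -0.00048084,
       -0.00109278,  0.00117707]), 'joint_torque': array([ 3.78900904e-05, -4.92572272e+01, -4.05554362e-01, -3.13398278e+01,
       -6.41616527e-02,  3.94417474e-02,  1.17800323e-04]), 'position': array([ 0.27061158, -0.59045323,  0.23555578]), 'tool_rot': array([-3.06766067e+00, -6.69630382e-01,  7.27064308e-04]), 'ft_force': array([-0.51568025, -0.10880707, -0.27007579]), 'torque': array([-0.03577326,  0.00981233,  0.00394966]), 'grip_force': 0.0, 'grip_width': 1.0004388098789045}
```

View pics/top0.png

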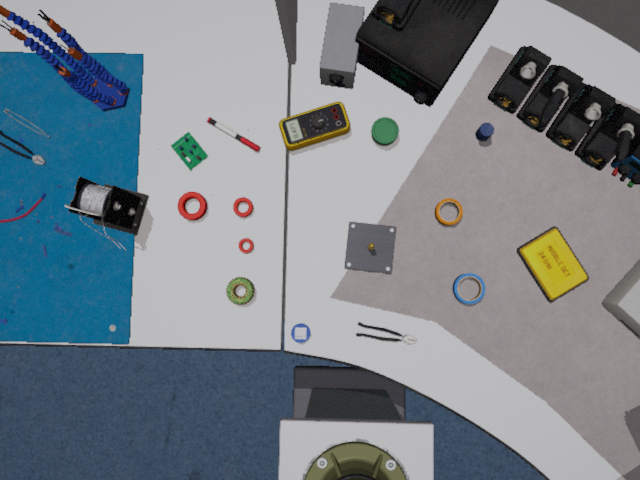

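View pics/scene0.png

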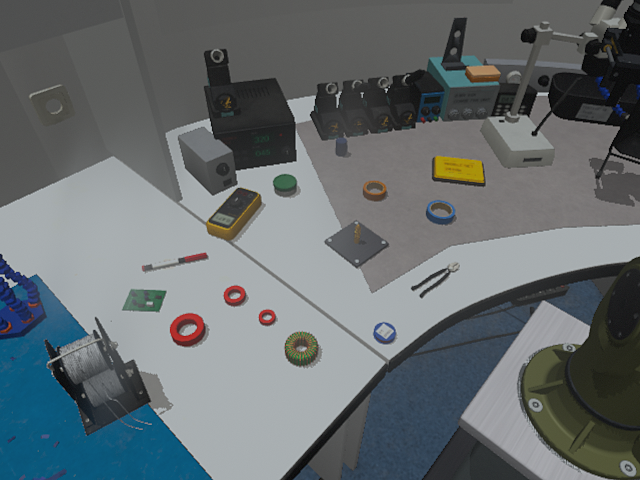

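Top view: the red rings are at (192,206) large, (243,207) middle and (246,245) small. The middle one is the spacer. The copper and green choke is at (240,291). Amber tape at (449,212) and blue tape at (468,289) are decoys. The plate and stud are at (371,247). The scene view agrees: spacer (234,295), choke (301,348). Next I measure and crop.

```bash
cat >h.py <<'E'
import cv2,numpy as np
from bench import ctrl
def ray(n,uv):
    m=ctrl.camera_model(n);R=np.array(m["R"]);t=np.array(m["t"])
    d=R.T@np.array([(uv[0]-m["cx"])/m["fx"],(uv[1]-m["cy"])/m["fy"],1.]);return -R.T@t,d
def cast(n,uv,z):
    c,d=ray(n,uv);return c+d*(z-c[2])/d[2]
def outline(n,im,kind,box):
    """largest contour of a colour mask in box (u0,v0,u1,v1)"""
    h=cv2.cvtColor(im,cv2.COLOR_RGB2HSV).astype(int);H,S,V=h[...,0],h[...,1],h[...,2]
    k={"red":((H<8)|(H>172))&(S>120)&(V>70),"choke":(S>75)&(H>8)&(H<90),"plate":(V<125)&(V>20)&(H>90)&(H<135)|(V<100)}[kind]
    m=np.zeros(k.shape,np.uint8);u0,v0,u1,v1=box;m[v0:v1,u0:u1]=k[v0:v1,u0:u1]*255
    cs,_=cv2.findContours(m,cv2.RETR_EXTERNAL,cv2.CHAIN_APPROX_NONE)
    return max(cs,key=cv2.contourArea)[:,0].astype(float)
def circ(n,c,z):
    """world circle from contour hull cast onto plane z: centre, diameters"""
    p=cv2.convexHull(c.astype(np.float32))[:,0];w=np.array([cast(n,q,z)[:2] for q in p])
    (e,d,a)=cv2.fitEllipse((w*1000).astype(np.float32)) if len(w)>5 else ((0,0),(0,0),0);return np.round(e,1),np.round(d,1)
E
python3 - <<'E'
from h import *
T=cv2.imread("pics/top0.png")[...,::-1].copy();S=cv2.imread("pics/scene0.png")[...,::-1].copy()
for k,z,bt,bs in(("red",.014,(228,192,260,224),(218,280,250,310)),("red",.0,(228,192,260,224),(218,280,250,310)),("red",.02,(170,185,215,228),(165,308,212,352)),("red",.01,(234,233,260,258),(255,305,280,330)),("choke",.026,(220,270,262,312),(278,325,325,370)),("choke",.013,(220,270,262,312),(278,325,325,370))):
    print(k,z,circ("top",outline("top",T,k,bt),z),circ("scene",outline("scene",S,k,bs),z))
c=outline("top",T,"plate",(338,215,405,280));r=cv2.minAreaRect(c.astype(np.float32));b=cv2.boxPoints(r)
w=np.array([cast("top",q,.010)[:2] for q in b]);print("plate",w.round(4).tolist(),w.mean(0).round(4),[np.linalg.norm(w[i]-w[i-1]).round(4) for i in range(4)])
# brass
for n,im,bx in(("top",T,(355,230,390,265)),("scene",S,(345,210,370,255))):
    h=cv2.cvtColor(im,cv2.COLOR_RGB2HSV).astype(int);u0,v0,u1,v1=bx
    m=((h[...,0]>8)&(h[...,0]<32)&(h[...,1]>90))[v0:v1,u0:u1];ys,xs=np.nonzero(m);print(n,len(xs),xs.min()+u0,xs.max()+u0,ys.min()+v0,ys.max()+v0,xs.mean()+u0,ys.mean()+v0)
    o=im[v0:v1,u0:u1]
a=cv2.resize(T[180:320,160:300],(400,400),interpolation=2);b=cv2.resize(T[210:290,330:410],(400,400),interpolation=2)
cv2.imwrite("pics/crop.png",np.hstack([a,b])[...,::-1])
E
```

```text
red 0.014 (array([591.9, 248.6]), array([38.9, 41.2])) (array([593.3, 252.7]), array([40. , 41.1]))
red 0.0 (array([593.8, 250.9]), array([39.3, 41.7])) (array([603. , 246.8]), array([40.8, 41.9]))
red 0.02 (array([591.7, 355.8]), array([58.3, 61.4])) (array([589.4, 361.9]), array([58.4, 69.9]))
red 0.01 (array([510.2, 239.9]), array([28.5, 30.1])) (array([511.6, 243.8]), array([29. , 32.4]))
choke 0.026 (array([414.4, 246. ]), array([54.2, 55.4])) (array([411.9, 254.3]), array([55.8, 65.2]))
choke 0.013 (array([414.3, 248.2]), array([54.8, 56. ])) (array([417.6, 248.8]), array([56.9, 66.5]))
plate [[0.4655, 0.0302], [0.565, 0.021], [0.5559, -0.0771], [0.4566, -0.0672]] [ 0.5108 -0.0233] [np.float64(0.0978), np.float64(0.1), np.float64(0.0985), np.float64(0.0997)]
top 32 368 373 243 249 370.59375 246.125
scene 32 355 359 224 237 356.9375 230.34375
```

View pics/crop.png

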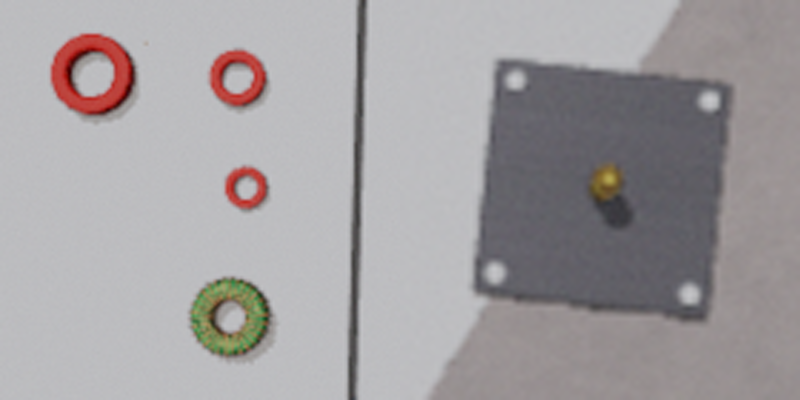

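Confirmed: the middle red ring measures 42 mm and lies flat on the bench, near (0.592, 0.250). The choke is wound copper and green, near (0.414, 0.247). Plate sides come out at about 99 mm. Before leaving the start pose I check the microscope beside the arm and the stud position.

```bash
python3 - <<'E'
from h import *
for uv,z in(((370.6,246.1),.05),((370.6,246.1),.04)):print("stud top",cast("top",uv,z).round(4))
for z in(.035,.045):print("stud scene",cast("scene",(357,230.3),z).round(4))
for uv in((530,150),(484,135),(552,140),(500,118)):print("micro",uv,cast("scene",uv,.04).round(3))
print("yellow",cast("scene",(458,170),.02),cast("top",(553,263),.02),"white top",cast("top",(605,302),.04),cast("top",(639,262),.04))
S=cv2.imread("pics/scene0.png");cv2.imwrite("pics/c2.png",cv2.resize(S[0:200,420:640],(660,600),interpolation=2))
E
```

```text
stud top [ 0.5106 -0.0225  0.05  ]
stud top [ 0.5113 -0.0231  0.04  ]
stud scene [ 0.5185 -0.0272  0.035 ]
stud scene [ 0.5125 -0.0187  0.045 ]
micro (530, 150) [ 0.376 -0.566  0.04 ]
micro (484, 135) [ 0.499 -0.548  0.04 ]
micro (552, 140) [ 0.354 -0.652  0.04 ]
micro (500, 118) [ 0.509 -0.661  0.04 ]
yellow [ 0.47966213 -0.38616285  0.02      ] [ 0.48500955 -0.40218504  0.02      ] white top [ 0.40721015 -0.49776402  0.04      ] [ 0.48952731 -0.56778838  0.04      ]
```

View pics/c2.png

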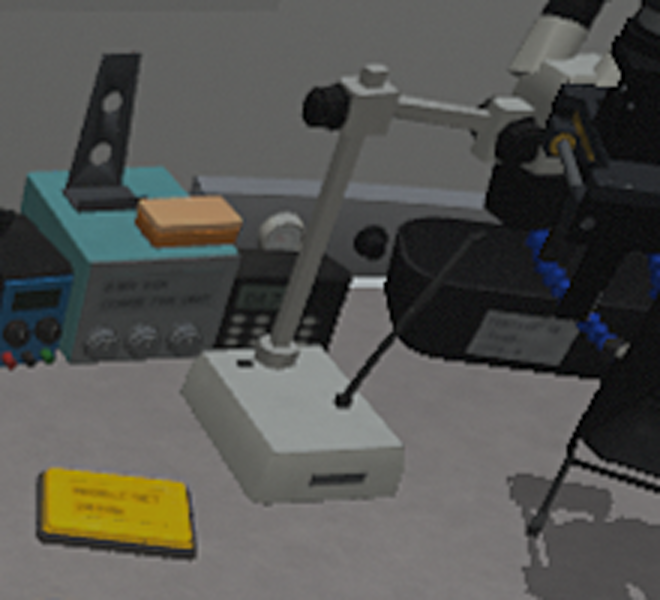

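The microscope stands at x 0.36–0.50, y −0.50 to −0.66, ahead of the gripper, so I leave along +y first.

>>> step_arm --commands '[{"travel":[0.03,-0.037,0],"turn":[0,0,0]},{"travel":[0.06,-0.074,0],"turn":[0,0,0]},{"travel":[0.09,-0.111,0],"turn":[0,0,0]},{"travel":[0.12,-0.148,0],"turn":[0,0,0]},{"travel":[0.15,-0.184,0],"turn":[0,0,0]}]' --gripper 0.75 --force 20

```text
time: 0.6
position: [0.3305, -0.359, 0.2361]
tool_rot: [-3.069, -0.67, 0.001]
ft_force: [0.6, -0.1, 0.3]
grip_width: 0.763
grip_force: 0.0
```

>>> step_arm --commands '[{"travel":[0.037,-0.032,0],"turn":[0,0,0]},{"travel":[0.074,-0.065,0],"turn":[0,0,0]},{"travel":[0.11,-0.097,0],"turn":[0,0,0]},{"travel":[0.147,-0.13,0],"turn":[0,0,0]},{"travel":[0.184,-0.162,0],"turn":[0,0,0]}]'

```text
time: 1.1
position: [0.4304, -0.1352, 0.2364]
tool_rot: [3.069, 0.669, -0.0]
ft_force: [1.4, -0.7, -0.1]
grip_width: 0.75
grip_force: 0.0
```

>>> step_arm --commands '[{"travel":[0.037,-0.032,0],"turn":[0,0,0]},{"travel":[0.074,-0.065,0],"turn":[0,0,0]},{"travel":[0.11,-0.097,0],"turn":[0,0,0]},{"travel":[0.147,-0.13,0],"turn":[0,0,0]},{"travel":[0.184,-0.162,0],"turn":[0,0,0]}]'

```text
time: 1.6
position: [0.5303, 0.0884, 0.2365]
tool_rot: [3.069, 0.669, 0.0]
ft_force: [1.2, -0.0, -0.1]
grip_width: 0.752
grip_force: 0.0
```

>>> step_arm --commands '[{"travel":[0.025,-0.024,0.02],"turn":[0,0,0]},{"travel":[0.05,-0.048,0.05],"turn":[0,0,0]},{"travel":[0.075,-0.072,0.08],"turn":[0,0,0]},{"travel":[0.1,-0.096,0.11],"turn":[0,0,0]},{"travel":[0.123,-0.12,0.137],"turn":[0,0,0]}]'

```text
time: 2.1
position: [0.5918, 0.2479, 0.0972]
tool_rot: [3.069, 0.669, -0.003]
ft_force: [0.8, -0.4, 0.3]
grip_width: 0.753
grip_force: 0.0
```

>>> step_arm --commands '[{"travel":[0,-0.001,0.03],"turn":[0,0,0]},{"travel":[0,-0.001,0.05],"turn":[0,0,0]},{"travel":[0,-0.001,0.065],"turn":[0,0,0]},{"travel":[0,-0.001,0.075],"turn":[0,0,0]},{"travel":[0,-0.001,0.08],"turn":[0,0,0]}]'

```text
time: 2.6
position: [0.5914, 0.2474, 0.0188]
tool_rot: [3.069, 0.669, -0.001]
ft_force: [-0.0, -0.3, 0.7]
grip_width: 0.749
grip_force: 0.0
```

>>> step_arm --commands '[{"travel":[0,0,0],"turn":[0,0,0]},{"travel":[0,0,0],"turn":[0,0,0]},{"travel":[0,0,0],"turn":[0,0,0]},{"travel":[0,0,0],"turn":[0,0,0]},{"travel":[0,0,0],"turn":[0,0,0]}]' --gripper 0.3

```text
time: 3.1
position: [0.592, 0.2482, 0.0204]
tool_rot: [3.069, 0.67, 0.002]
ft_force: [-0.0, -0.1, 2.5]
grip_width: 0.464
grip_force: 20.0
```

>>> step_arm --commands '[{"travel":[0,0,-0.01],"turn":[0,0,0]},{"travel":[0,0,-0.03],"turn":[0,0,0]},{"travel":[0,0,-0.06],"turn":[0,0,0]},{"travel":[0,0,-0.085],"turn":[0,0,0]},{"travel":[0,0,-0.1],"turn":[0,0,0]}]'

```text
time: 3.6
position: [0.5923, 0.2486, 0.1224]
tool_rot: [-3.069, -0.67, -0.005]
ft_force: [0.6, -0.7, -1.2]
grip_width: 0.467
grip_force: 20.0
```

```bash
python3 - <<'E'
from h import *
T=ctrl.get_image("top");S=ctrl.get_image("scene");s=ctrl.get_state();print(s["position"],s["grip_width"],s["grip_force"])
a=cv2.resize(S[210:330,160:320],(640,480),interpolation=2)
cv2.imwrite("pics/lift.png",a[...,::-1])
E
```

```text
[0.592752   0.24881312 0.12225868] 0.4645078343531129 19.999956825049594
```

View pics/lift.png

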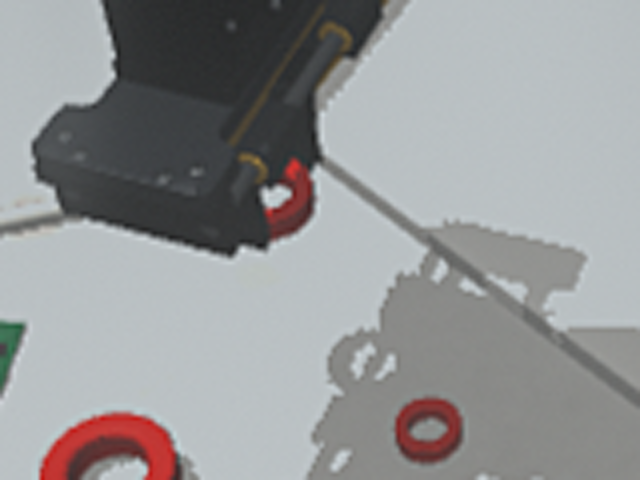

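The spacer is held and level: its loop is visible at (285,200) in the crop and the width reads 40 mm. Moving over the stud.

>>> step_arm --commands '[{"travel":[-0.02,0.023,0],"turn":[0,0,0]},{"travel":[-0.055,0.062,0],"turn":[0,0,0]},{"travel":[-0.09,0.102,0],"turn":[0,0,0]},{"travel":[-0.122,0.139,0],"turn":[0,0,0]},{"travel":[-0.15,0.17,0],"turn":[0,0,0]}]'

```text
time: 4.2
position: [0.524, 0.0283, 0.118]
tool_rot: [-3.07, -0.668, 0.004]
ft_force: [0.7, -0.0, -0.1]
grip_width: 0.466
grip_force: 20.0
```

>>> step_arm --commands '[{"travel":[-0.017,0.02,0],"turn":[0,0,0]},{"travel":[-0.03,0.035,0],"turn":[0,0,0]},{"travel":[-0.037,0.043,0.005],"turn":[0,0,0]},{"travel":[-0.037,0.043,0.015],"turn":[0,0,0]},{"travel":[-0.037,0.043,0.025],"turn":[0,0,0]}]'

```text
time: 4.7
position: [0.5099, -0.0225, 0.0932]
tool_rot: [-3.068, -0.671, 0.001]
ft_force: [0.2, 0.0, -0.1]
grip_width: 0.467
grip_force: 20.0
```

```bash
python3 - <<'E'
from h import *
T=ctrl.get_image("top");S=ctrl.get_image("scene");s=ctrl.get_state();print(s["position"],s["grip_width"],s["ft_force"])
a=cv2.resize(S[160:280,290:450],(640,480),interpolation=2)
cv2.imwrite("pics/over.png",a[...,::-1])
c=outline("scene",S,"red",(300,150,440,270));print(c.min(0),c.max(0));print(circ("scene",c,s["position"][2]-.0065),circ("scene",c,s["position"][2]-.0205))
E
```

```text
[ 0.50880921 -0.02174416  0.09228376] 0.4623070470816541 [-0.92514296  0.07114055 -0.92137103]Traceback (most recent call last):
  File "<stdin>", line 5, in <module>
  File "h.py", line 14, in outline
    return max(cs,key=cv2.contourArea)[:,0].astype(float)
           ~~~^^^^^^^^^^^^^^^^^^^^^^^^
ValueError: max() iterable argument is empty
```

View pics/over.png

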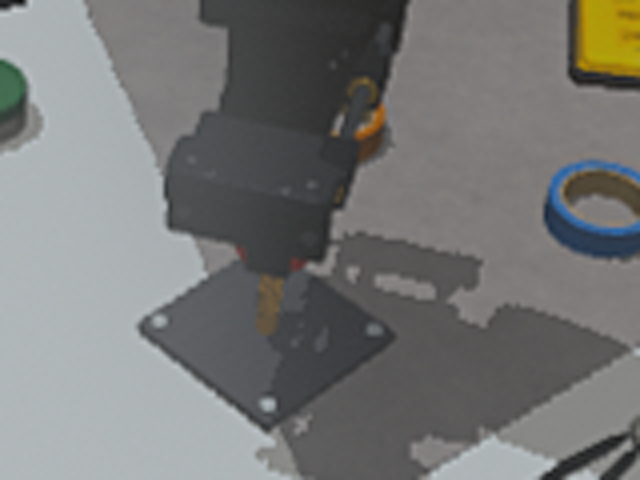

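The spacer shows red on both sides of the finger, at (242,252) and (300,263), centred over the stud at (270,290). Lowering it.

>>> step_arm --commands '[{"travel":[0.001,0.001,0.01],"turn":[0,0,0]},{"travel":[0.001,0.001,0.02],"turn":[0,0,0]},{"travel":[0.001,0.001,0.03],"turn":[0,0,0]},{"travel":[0.001,0.001,0.04],"turn":[0,0,0]},{"travel":[0.001,0.001,0.05],"turn":[0,0,0]}]'

```text
time: 5.3
position: [0.5114, -0.024, 0.0435]
tool_rot: [-3.069, -0.67, 0.0]
ft_force: [-0.6, -0.5, -0.4]
grip_width: 0.466
grip_force: 20.0
```

>>> step_arm --commands '[{"travel":[0,0,0.004],"turn":[0,0,0]},{"travel":[0,0,0.008],"turn":[0,0,0]},{"travel":[0,0,0.011],"turn":[0,0,0]},{"travel":[0,0,0.013],"turn":[0,0,0]}]'

```text
time: 5.7
position: [0.5117, -0.0241, 0.0315]
tool_rot: [3.069, 0.67, 0.0]
ft_force: [0.7, -0.4, -0.5]
grip_width: 0.463
grip_force: 20.0
```

>>> step_arm --commands '[{"travel":[0,0,0.001],"turn":[0,0,0]},{"travel":[0,0,0.002],"turn":[0,0,0]},{"travel":[0,0,0.002],"turn":[0,0,0]}]'

```text
time: 6.0
position: [0.5117, -0.0241, 0.0303]
tool_rot: [3.069, 0.67, -0.0]
ft_force: [-2.1, 0.0, 5.6]
grip_width: 0.47
grip_force: 20.0
```

Seated, with 5.6 N of contact. Releasing and backing off.

>>> step_arm --commands '[{"travel":[0,0,0],"turn":[0,0,0]},{"travel":[0,0,0],"turn":[0,0,0]},{"travel":[0,0,0],"turn":[0,0,0]},{"travel":[0,0,0],"turn":[0,0,0]}]' --gripper 0.75

```text
time: 6.4
position: [0.5116, -0.0241, 0.0295]
tool_rot: [3.069, 0.67, 0.0]
ft_force: [-0.3, 1.3, -0.6]
grip_width: 0.714
grip_force: 0.0
```

>>> step_arm --commands '[{"travel":[0,0,-0.02],"turn":[0,0,0]},{"travel":[0,0,-0.05],"turn":[0,0,0]},{"travel":[0,0,-0.08],"turn":[0,0,0]},{"travel":[0,0,-0.11],"turn":[0,0,0]}]' --gripper 0.9

```text
time: 6.8
position: [0.5113, -0.0239, 0.1405]
tool_rot: [-3.069, -0.67, 0.0]
ft_force: [-0.7, 0.2, -0.5]
grip_width: 0.889
grip_force: 0.0
```

>>> step_arm --commands '[{"travel":[0.003,-0.035,0],"turn":[0,0,0]},{"travel":[0.007,-0.083,0],"turn":[0,0,0]},{"travel":[0.011,-0.131,0],"turn":[0,0,0]},{"travel":[0.015,-0.179,0],"turn":[0,0,0]},{"travel":[0.019,-0.227,0],"turn":[0,0,0]}]'

```text
time: 7.3
position: [0.4334, 0.1917, 0.1397]
tool_rot: [3.069, 0.669, 0.002]
ft_force: [0.7, 0.1, -0.4]
grip_width: 0.899
grip_force: 0.0
```

```bash
python3 - <<'E'
from h import *
T=ctrl.get_image("top");S=ctrl.get_image("scene");s=ctrl.get_state();print(s["position"])
a=cv2.resize(T[215:280,330:410],(400,325),interpolation=2);b=cv2.resize(S[205:270,315:395],(400,325),interpolation=2)
cv2.imwrite("pics/seat1.png",np.hstack([a,b])[...,::-1])
print(circ("top",outline("top",T,"red",(340,215,405,280)),.024))
print(circ("scene",outline("scene",S,"red",(325,215,390,270)),.024))
E
```

```text
[0.4311675  0.19733544 0.14009967]
(array([512.1, -23.7]), array([41.1, 41.7]))
(array([513.3, -19.8]), array([39.3, 42.8]))
```

View pics/seat1.png

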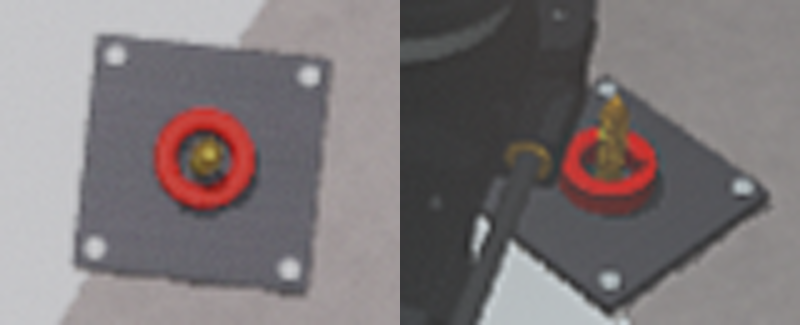

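The spacer lies flat round the stud, about 1 mm off centre. On to the choke.

>>> step_arm --commands '[{"travel":[0.003,-0.03,0.02],"turn":[0,0,0]},{"travel":[0.006,-0.055,0.04],"turn":[0,0,0]},{"travel":[0.006,-0.06,0.05],"turn":[0,0,0]},{"travel":[0.006,-0.06,0.05],"turn":[0,0,0]},{"travel":[0.006,-0.06,0.05],"turn":[0,0,0]}]'

```text
time: 7.9
position: [0.4153, 0.2462, 0.0896]
tool_rot: [3.069, 0.668, -0.0]
ft_force: [-0.2, 0.1, 0.7]
grip_width: 0.901
grip_force: 0.0
```

>>> step_arm --commands '[{"travel":[0,-0.001,0.025],"turn":[0,0,0]},{"travel":[0,-0.001,0.045],"turn":[0,0,0]},{"travel":[0,-0.001,0.06],"turn":[0,0,0]},{"travel":[0,-0.001,0.068],"turn":[0,0,0]},{"travel":[0,-0.001,0.072],"turn":[0,0,0]}]'

```text
time: 8.4
position: [0.4146, 0.2476, 0.0173]
tool_rot: [3.069, 0.668, -0.0]
ft_force: [-0.5, -0.3, 0.7]
grip_width: 0.898
grip_force: 0.0
```

>>> step_arm --commands '[{"travel":[0,0,0],"turn":[0,0,0]},{"travel":[0,0,0],"turn":[0,0,0]},{"travel":[0,0,0],"turn":[0,0,0]},{"travel":[0,0,0],"turn":[0,0,0]},{"travel":[0,0,0],"turn":[0,0,0]}]' --gripper 0.45 --force 30

```text
time: 8.9
position: [0.4146, 0.2482, 0.018]
tool_rot: [3.069, 0.67, 0.001]
ft_force: [-0.6, -0.8, 3.3]
grip_width: 0.588
grip_force: 30.0
```

>>> step_arm --commands '[{"travel":[0,0,-0.01],"turn":[0,0,0]},{"travel":[0,0,-0.03],"turn":[0,0,0]},{"travel":[0,0,-0.06],"turn":[0,0,0]},{"travel":[0,0,-0.09],"turn":[0,0,0]},{"travel":[0,0,-0.1],"turn":[0,0,0]}]'

```text
time: 9.4
position: [0.4156, 0.2493, 0.1205]
tool_rot: [-3.069, -0.67, -0.008]
ft_force: [0.2, 1.0, -1.8]
grip_width: 0.591
grip_force: 30.0
```

The width reads 51 mm where 58 mm was expected, so I check how the choke sits in the grip.

```bash
python3 - <<'E'
from h import *
T=ctrl.get_image("top");S=ctrl.get_image("scene");s=ctrl.get_state();p=s["position"];print(p,s["grip_width"],s["ft_force"])
m=ctrl.camera_model("scene");q=np.array(m["R"])@(p-[0,0,.005])+m["t"];u,v=int(m["fx"]*q[0]/q[2]+m["cx"]),int(m["fy"]*q[1]/q[2]+m["cy"]);print(u,v)
a=cv2.resize(S[v-40:v+80,u-60:u+60],(480,480),interpolation=2)
cv2.imwrite("pics/grip2.png",a[...,::-1])
E
```

```text
[0.41522567 0.24842924 0.11881009] 0.5914798353372622 [-0.76900688  0.3741138  -2.18105156]
300 313
```

View pics/grip2.png

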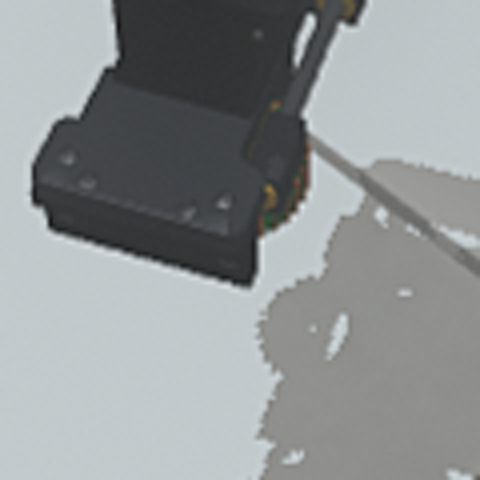

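```bash
python3 - <<'E'
from h import *
S=ctrl.get_image("scene");T=ctrl.get_image("top");p=ctrl.get_state()["position"];m=ctrl.camera_model("scene")
h=cv2.cvtColor(S,cv2.COLOR_RGB2HSV).astype(int);k=(h[...,1]>70)&(h[...,0]>3)&(h[...,0]<90)
k[:, :300]=0;k[:,325:]=0;k[:300]=0;k[335:]=0
ys,xs=np.nonzero(k);print(len(xs))
R,t=np.array(m["R"]),np.array(m["t"])
th=np.linspace(0,2*np.pi,180)
pts=np.concatenate([np.c_[p[0]+r*np.cos(th),p[1]+r*np.sin(th),0*th+p[2]-.018+z] for z,r in((.002,.0275),(.013,.029),(.024,.0275))])
q=pts@R.T+t;uv=np.c_[m["fx"]*q[:,0]/q[:,2]+m["cx"],m["fy"]*q[:,1]/q[:,2]+m["cy"]]
hull=cv2.convexHull(uv.astype(np.float32))
print("hull u,v max",uv.max(0).round(1))
for v in range(ys.min(),ys.max()+1,2):
    r=xs[ys==v]
    if len(r): print(v,r.max(),"signed dist inside hull",round(cv2.pointPolygonTest(hull,(float(r.max()),float(v)),True),1))
E
```

```text
37
hull u,v max [320.3 333.7]
300 309 signed dist inside hull 1.9
316 316 signed dist inside hull 4.3
318 316 signed dist inside hull 3.8
320 308 signed dist inside hull 11.0
322 315 signed dist inside hull 3.8
324 312 signed dist inside hull 5.3
326 312 signed dist inside hull 4.0
328 310 signed dist inside hull 3.5
330 307 signed dist inside hull 2.9
```

The visible choke edge is uniformly 2–4 px inside the prediction. That matches the scene camera's known bias of about 2 px plus mask erosion, so the choke is level and roughly centred. Carrying it over.

>>> step_arm --commands '[{"travel":[-0.002,0.025,0],"turn":[0,0,0]},{"travel":[-0.006,0.07,0],"turn":[0,0,0]},{"travel":[-0.011,0.118,0],"turn":[0,0,0]},{"travel":[-0.015,0.166,0],"turn":[0,0,0]},{"travel":[-0.019,0.21,0],"turn":[0,0,0]}]'

```text
time: 10.1
position: [0.4836, 0.0468, 0.1157]
tool_rot: [-3.069, -0.669, 0.005]
ft_force: [1.3, -0.4, -1.4]
grip_width: 0.588
grip_force: 30.0
```

>>> step_arm --commands '[{"travel":[-0.003,0.04,0],"turn":[0,0,0]},{"travel":[-0.006,0.067,0],"turn":[0,0,0]},{"travel":[-0.007,0.077,0],"turn":[0,0,0]},{"travel":[-0.007,0.077,0.01],"turn":[0,0,0]},{"travel":[-0.007,0.077,0.02],"turn":[0,0,0]}]'

```text
time: 10.6
position: [0.5092, -0.0218, 0.096]
tool_rot: [-3.067, -0.672, 0.002]
ft_force: [0.4, 1.2, -1.9]
grip_width: 0.594
grip_force: 30.0
```

```bash
python3 - <<'E'
from h import *
T=ctrl.get_image("top");S=ctrl.get_image("scene");s=ctrl.get_state();print(s["position"],s["grip_width"],s["ft_force"])
cv2.imwrite("pics/over2.png",cv2.resize(S[170:270,300:420],(720,600),interpolation=2)[...,::-1])
E
```

```text
[ 0.50790912 -0.02133513  0.09511588] 0.5889727010750468 [-0.02419337  1.05858434 -1.48442152]
```

View pics/over2.png

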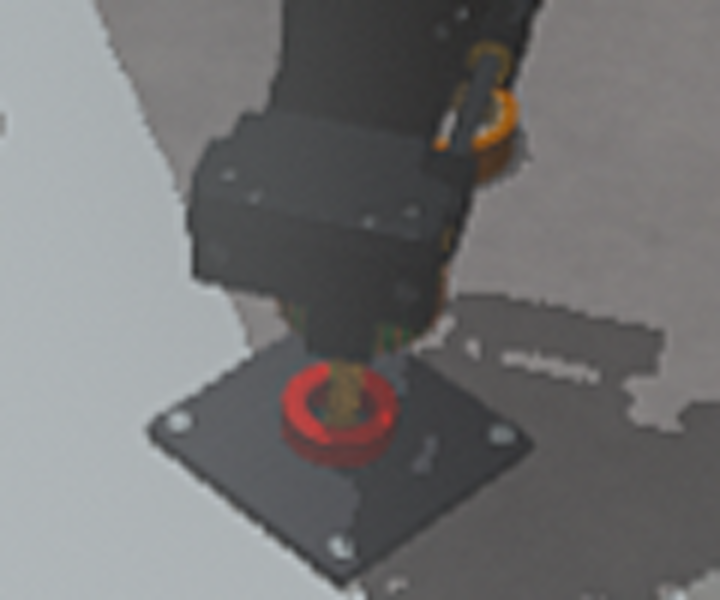

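The choke's edges at (280,305) and (440,300) are centred on the stud axis, which extrapolates to column ~360. The spacer is still flat. Lowering.

>>> step_arm --commands '[{"travel":[0,0,0],"turn":[0,0,0]},{"travel":[0,0,0.006],"turn":[0,0,0]},{"travel":[0,0,0.012],"turn":[0,0,0]},{"travel":[0,0,0.018],"turn":[0,0,0]},{"travel":[0,0,0.024],"turn":[0,0,0]}]'

```text
time: 11.2
position: [0.5101, -0.0236, 0.073]
tool_rot: [3.069, 0.67, -0.0]
ft_force: [-0.3, 0.3, -2.6]
grip_width: 0.592
grip_force: 30.0
```

>>> step_arm --commands '[{"travel":[0,0,0.006],"turn":[0,0,0]},{"travel":[0,0,0.012],"turn":[0,0,0]},{"travel":[0,0,0.018],"turn":[0,0,0]},{"travel":[0,0,0.023],"turn":[0,0,0]},{"travel":[0,0,0.025],"turn":[0,0,0]}]'

```text
time: 11.7
position: [0.5098, -0.0236, 0.0479]
tool_rot: [-3.069, -0.67, 0.001]
ft_force: [-0.6, -0.1, -1.8]
grip_width: 0.588
grip_force: 30.0
```

>>> step_arm --commands '[{"travel":[0,0,0.002],"turn":[0,0,0]},{"travel":[0,0,0.004],"turn":[0,0,0]},{"travel":[0,0,0.005],"turn":[0,0,0]},{"travel":[0,0,0.005],"turn":[0,0,0]}]'

```text
time: 12.1
position: [0.5102, -0.0236, 0.0435]
tool_rot: [3.069, 0.67, -0.0]
ft_force: [-0.1, -0.6, -1.7]
grip_width: 0.587
grip_force: 30.0
```

>>> step_arm --commands '[{"travel":[0,0,0.001],"turn":[0,0,0]},{"travel":[0,0,0.001],"turn":[0,0,0]}]'

```text
time: 12.3
position: [0.5102, -0.0236, 0.0425]
tool_rot: [3.069, 0.67, -0.0]
ft_force: [0.5, -0.6, -1.6]
grip_width: 0.59
grip_force: 30.0
```

>>> step_arm --commands '[{"travel":[0,0,0.001],"turn":[0,0,0]},{"travel":[0,0,0.001],"turn":[0,0,0]},{"travel":[0,0,0.001],"turn":[0,0,0]}]'

```text
time: 12.6
position: [0.5104, -0.0236, 0.0418]
tool_rot: [3.069, 0.67, 0.0]
ft_force: [-1.4, -0.3, 2.1]
grip_width: 0.593
grip_force: 30.0
```

Contact: the force went from −1.6 to +2.1 N. Releasing and retreating.

>>> step_arm --commands '[{"travel":[0,0,0],"turn":[0,0,0]},{"travel":[0,0,0],"turn":[0,0,0]},{"travel":[0,0,0],"turn":[0,0,0]},{"travel":[0,0,0],"turn":[0,0,0]},{"travel":[0,0,0],"turn":[0,0,0]}]' --gripper 0.9

```text
time: 13.1
position: [0.5102, -0.0236, 0.0415]
tool_rot: [3.069, 0.67, -0.0]
ft_force: [-0.7, 0.5, 0.2]
grip_width: 0.883
grip_force: 0.0
```

>>> step_arm --commands '[{"travel":[0,0,-0.015],"turn":[0,0,0]},{"travel":[0,0,-0.04],"turn":[0,0,0]},{"travel":[0,0,-0.07],"turn":[0,0,0]},{"travel":[0,0,-0.1],"turn":[0,0,0]},{"travel":[0,0,-0.12],"turn":[0,0,0]}]'

```text
time: 13.6
position: [0.5113, -0.0232, 0.1649]
tool_rot: [3.068, 0.67, 0.005]
ft_force: [0.3, 0.1, -0.5]
grip_width: 0.899
grip_force: 0.0
```

>>> step_arm --commands '[{"travel":[0,-0.04,0],"turn":[0,0,0]},{"travel":[0,-0.085,0],"turn":[0,0,0]},{"travel":[0,-0.13,0],"turn":[0,0,0]},{"travel":[0,-0.17,0],"turn":[0,0,0]},{"travel":[0,-0.2,0],"turn":[0,0,0]}]'

```text
time: 14.1
position: [0.4256, 0.161, 0.1626]
tool_rot: [3.067, 0.674, 0.002]
ft_force: [0.7, 0.5, -0.2]
grip_width: 0.898
grip_force: 0.0
```

```bash
python3 - <<'E'
from h import *
T=ctrl.get_image("top");S=ctrl.get_image("scene")
a=cv2.resize(T[215:280,330:410],(400,325),interpolation=2);b=cv2.resize(S[205:270,315:395],(400,325),interpolation=2)
cv2.imwrite("pics/seat2.png",np.hstack([a,b])[...,::-1])
print(circ("top",outline("top",T,"choke",(340,215,405,280)),.05),circ("scene",outline("scene",S,"choke",(325,200,390,270)),.05))
E
```

```text
(array([509.4, -23.6]), array([55.3, 56.4])) (array([495.6, -15.3]), array([34.9, 70.8]))
```

View pics/seat2.png

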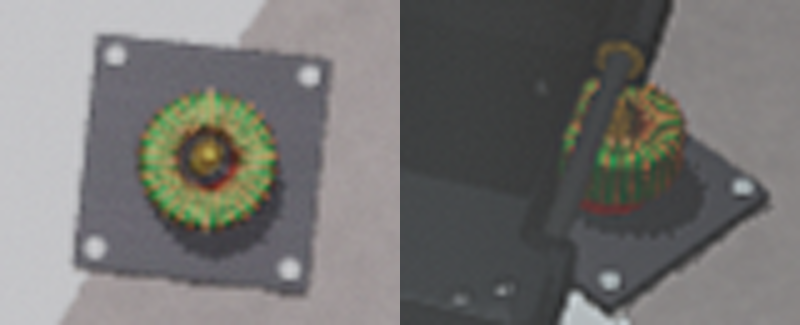

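The choke sits flat on the spacer round the stud: in the top view its centre is (0.509, −0.024), about 2 mm off, and the stud shows at (207,155). The gripper is clear.

```bash
python3 -c "
from bench import ctrl
print(ctrl.close_job())"
```

```text
the job is handed in; nothing more can be done
None
```

The job is handed in, but no verdict came back: in the last pictures the spacer lies flat on the plate round the stud, and the choke lies flat on it about 2 mm off centre, with the gripper clear after about 14 s of the 51 s.

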